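Set the peg caddy out on the loading mat

TASK

Lift the camp lantern off the black mat by its wire bail and stand it gently in the middle of the round cork disc. Then lift the grey peg caddy by its black handle, keep it level so that the four pegs stay in, and set it down gently in the middle of the freed mat, square with it and with the orange latch on the side of the yellow stripe. Keep the lantern upright on the way and leave everything else on the bench where it is.

Things in the scene. Friction and masses are not known exactly. Their poses are not given: they have to be found in the camera images.
- mat: black rubber mat fixed to the bench, 210 (its x) by 135 (its y), 3 thick; origin at the centre of its underside; a yellow stripe runs along its +y long edge. (Fixed equipment, up to 340 high, stands more than 500 to the left and right of the robot and, up to 130 high, more than 820 ahead.)
- mat_stripe (a point): middle of the yellow stripe, 57 from the mat's centre along the mat's +y
- disc: round cork disc fixed to the bench, 130 diameter, 6 thick; origin at the centre of its underside
- lantern: green and white camp lantern, 84 diameter (too thick to take by the body), body 115 high, 0.43 kg; origin at the centre of its underside, z up; starts standing on the mat
- lantern_bail: the lantern's stiff wire bail (fixed upright arch, wire 10 thick) in the lantern's x-z plane, 70 wide; its straight top bar runs 40 along the lantern's x with its centre line 162 above the underside; same origin and axes as the lantern
- bail_mid (a point): middle of the bail's top bar, 162 above the lantern's underside
- caddy: open grey plastic peg caddy, 175 (its x) by 100 (its y), walls 55 high, 0.38 kg plus pegs; origin at the centre of its underside, z up; orange latch on its +y long side
- caddy_handle: the caddy's fixed arch handle; black grip 100 long along the caddy's x, 18 wide, 18 high, centre 128 above the underside (free room below and beside it down to 55); same origin and axes as the caddy
- handle_mid (a point): centre of the black grip, 128 above the caddy's underside
- latch (a point): middle of the orange latch plate (45 wide, 34 high, with a tab folded 18 in over the rim), 55 from the caddy's centre along its +y, 36 above the underside
- peg1: aluminium Y-peg 1 of the four lying loose in the caddy along its x, 150 long, 17 wide, 15 high; origin under its middle
- peg2: aluminium Y-peg 2 of the four lying loose in the caddy along its x, 150 long, 17 wide, 15 high; origin under its middle
- peg3: aluminium Y-peg 3 of the four lying loose in the caddy along its x, 150 long, 17 wide, 15 high; origin under its middle
- peg4: aluminium Y-peg 4 of the four lying loose in the caddy along its x, 150 long, 17 wide, 15 high; origin under its middle
- peg5: loose aluminium Y-peg lying on the bench (150 long, about 17 wide, 15 high); bystander, origin under its middle
- peg6: second loose aluminium Y-peg lying on the bench (150 long); bystander, origin under its middle
- orange_peg1: orange plastic peg, 146 long, T-head 34 wide at its -x end, 19 high, lying; bystander, origin under its middle
- orange_peg2: second orange plastic peg, as the first; bystander, origin under its middle
- mallet: red-headed mallet lying along its x, 265 long, head 90 wide and 56 high at its +x end; bystander, origin under its middle
- puller: steel peg-puller hook lying flat along its x, 175 long, 12 thick, black T-bar 82 wide at its -x end; bystander, origin under its middle
- mug: blue enamel mug, 76 diameter, 80 high, handle at its +y; bystander, origin under its middle
- flask: steel vacuum flask standing upright, 70 diameter, 180 high: the tallest thing between the task's places; bystander, origin under its middle
Not all that is in view belongs to the job. Of the things that look like the lantern, the smaller one is meant.

How it is judged:
By the outcome, as a careful person would: the job done as asked, in the order asked, and still so for the second after the job is handed in, with the robot touching nothing.
It also fails if it takes over 67 s, if anything falls off the work surface, if the arm or the gripper's body presses on something with over 40 N, if the wrist force passes 120 N, or if a joint passes its speed limit or range.

ROBOT

A 6-joint arm with a two-finger parallel gripper is mounted at the origin on the work surface. World frame = base frame: x ahead of the robot, y to its left, z up, the work surface at z = 0. Lengths are in mm, angles in rad, forces in N, time in s.
With the tool pointing down it reaches from about 350 to 975 mm from the base axis. Payload 17.4 kg.
Tool frame: the origin (TCP) lies at the very end of the fingers, on their centre line; the grasp point (between the pads) lies 19 mm behind it; z points along the fingers, y is the line along which they close (so a half turn about z gives the same grasp; the last joint's range is limited). The gripper opens to 85 mm and grips with 20 to 120 N. Pads are 22 mm wide; open, the fingers measure 114 mm over their backs; the gripper's body (76 mm by 85 mm) begins 54 mm behind the grasp point. The pads swing forward as they close: fully open they stand 13 mm farther back than shut.
Start: joints at [1.129, 0.116, 1.442, -0, 1.584, -0.038], TCP at [265.226, 620.715, 231.303] pointing down, gripper open.
Joint ranges: [-2.83, 2.83], [-0.83, 2.19], [0.07, 2.5], [-1.14, 4.28], [0.01, 3], [-2.97, 2.97]. Speed limits (rad/s): [1.89, 1.89, 2.22, 3.14, 3.14, 3.14].

INTERFACE

Orientations are given as a 3x3 rotation matrix whose columns are the frame's x, y, z axes.
In Python, from plant import state, capture, camera_info, sign_off gives the robot as it stands. The module is installed in compiled form; this text tells all that it offers.
- The arm moves only by the tool servo_tool, never from a script. Its argument "motion" is a list of rows, each a list of 2 entries, a list of its own where there are three numbers: the shift along the world's x, y, z as a fraction of full scale, then the turn, a rotation vector about the world's x, y, z as a fraction of full scale. A call has exactly 5 rows; each row shifts and turns the commanded pose from where the row before left it; what a row does not reach is not made up. Full scale, the value 1, is 100 mm for a shift and 0.1 rad for a turn. A row lasts 1/12 s, in which the tool goes at most 41.7 mm and 7.16 degrees, less where a joint would pass 70% of its speed; a pose out of reach is approached as far as the arm can. A call with a number of a shift or a turn outside -1 to 1 is refused whole. A call with a gripper value outside its range is refused whole. "claw" is the opening, from -1 (shut) to 1 (fully open), set as the call begins (left out, the last holds). The fingers move at their own pace and stop on an object; the grip force is fixed at half the most. Time passes only in rows, so rows that do not move let the fingers close, or fill a call up. It gives the time, the measured TCP pose, the force, the opening and the grip force at its end, in the units of the state.
- state(): the state, without advancing time (a new reading comes with each control period).
- capture(name): name is "scene" or "top"; returns the picture (400x640x3 uint8, red, green, blue); there is no depth.
- camera_info(name): a dict with "vertical_fov" (degrees; the focal length in pixels is half the picture's height over the tangent of half this angle, whatever the lens; pixels are square), "cx", "cy" (the principal point, pixels), "k1" (the pictures are not rectified: a ray, as slopes to the right and down, at radius r is drawn at 1 + k1 r^2 times it, then the intrinsics apply), "camera_from_world" (4x4, takes a point from world to camera coordinates). Camera axes: x right, y down, z forward; pixel columns grow to the right and rows downward; lengths in mm; the calibration is good to about 2 mm. A picture is of the moment at which its call begins. camera_info takes no time and is no camera call.
- sign_off(): hands the job in; it is judged then, once.
The state is a dict: "clock": time; "joint_positions": joint angles; "joint_vel": joint speeds; "joint_torque": joint torques, N m; "ee_pos": TCP position; "tcp_rot": TCP orientation; "ft_force": force on the tool from outside, world axes, zero at the start; "moment": the same for the moment, N m; "gripper_width": finger opening in mm; "grasp_force": force on a finger pad.
Only numpy, scipy, OpenCV 4.12 (cv2) and the standard library are available. Lean on these libraries where they do the work, as an engineer would, in place of code of your own. Each camera call takes 0.05 s, during which the arm holds its last target. There are 200 camera calls.

## Working session

There is one attempt and no reset: what is moved stays moved. The work goes in short steps, Python scripts to look and compute and a tool call to move; the robot and the scene stay as the last step left them, time stands still between calls to the robot, and variables do not carry over. Pictures are saved under pics/ and viewed, at most 14 in all, crops included, and the job is handed in when it is done.

Besides the shell and the picture viewer there is one more tool, called after "Request:" as name(argument=value, ...), one argument or row to a line, values as JSON. servo_tool: Moves the arm, as the interface text tells. Its arguments: {"type":"object","properties":{"motion":{"type":"array","items":{"type":"array"}},"claw":{"type":"number"}},"required":["motion"]}

```bash
mkdir -p pics
cat > h.py <<'E'
import numpy as np, cv2
from plant import state, capture, camera_info
def cam(n):
    i=camera_info(n); f=200/np.tan(np.radians(i["vertical_fov"])/2)
    return f,i["cx"],i["cy"],i["k1"],np.array(i["camera_from_world"])
def proj(n,P):
    f,cx,cy,k,T=cam(n); P=np.atleast_2d(P); c=P@T[:3,:3].T+T[:3,3]
    s=c[:,:2]/c[:,2:]; s=s*(1+k*(s**2).sum(1,keepdims=True)); return s*f+[cx,cy]
def unproj(n,uv,z):
    f,cx,cy,k,T=cam(n); d=(np.atleast_2d(uv)-[cx,cy])/f; s=d.copy()
    for _ in range(20): s=d/(1+k*(s**2).sum(1,keepdims=True))
    r=np.c_[s,np.ones(len(s))]@T[:3,:3]; o=-T[:3,:3].T@T[:3,3]
    return o+r*((np.atleast_1d(z)-o[2])/r[:,2])[:,None]
def snap(n,name):
    im=capture(n); cv2.imwrite(f"pics/{name}.png",im[:,:,::-1]); return im
E
python3 - <<'E'
from h import *
for n in("scene","top"):
    snap(n,n+"0"); T=cam(n)[4]; print(n,cam(n)[:4],(-T[:3,:3].T@T[:3,3]).round(),T[:3,:3].round(2).tolist())
s=state();print(s["clock"],s["ee_pos"],s["tcp_rot"],s["gripper_width"])
E
```

```text
scene (np.float64(384.1282865185455), 312.82011576277836, 198.19190129750294, -0.029496720849927657) [1192. -222.  939.] [[0.35, 0.94, -0.01], [0.73, -0.28, -0.62], [-0.58, 0.21, -0.78]]
top (np.float64(375.2203380691899), 324.8973410405461, 200.76747044501096, -0.05593924314747905) [ 523.  -13. 1104.] [[0.03, -1.0, 0.02], [-1.0, -0.03, -0.05], [0.05, -0.02, -1.0]]
0.1 [265.1498058  620.56007703 230.63145853] [[-9.19588212e-01  3.92883350e-01 -4.39637559e-04]
 [ 3.92883595e-01  9.19587714e-01 -9.57737571e-04]
 [ 2.80061522e-05 -1.05345057e-03 -9.99999445e-01]] 85.54116982500736
```

View pics/top0.png

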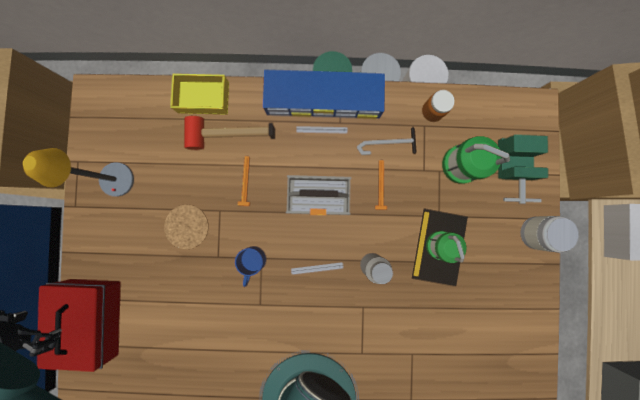

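View pics/scene0.png

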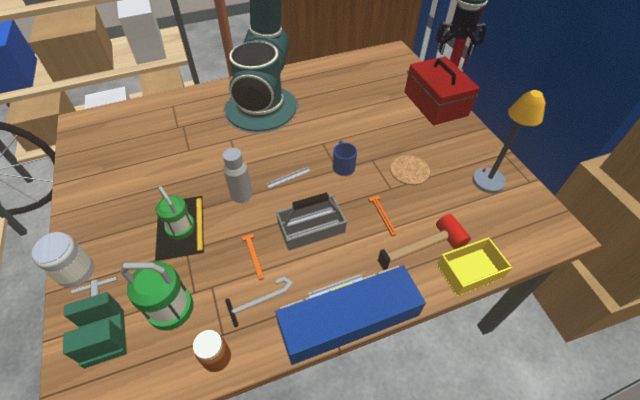

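The top view shows the lantern (≈448,247) on the mat with its stripe to the left, the caddy at (318,195) with its latch at (318,212), and the disc at (186,227). The scene view agrees: lantern (175,215), caddy (312,220), disc (410,169). I'll zoom in next.

Run:
```python
from h import *
t=cv2.imread("pics/top0.png"); s=cv2.imread("pics/scene0.png")
def crop(i,u,v,w=80,h=60,k=5): return cv2.resize(i[v:v+h,u:u+w],(400,300),interpolation=cv2.INTER_CUBIC)
m=np.vstack([np.hstack([crop(t,400,200,120,90),crop(t,278,160)]),np.hstack([crop(s,140,180,),crop(s,270,180)])])
cv2.imwrite("pics/m.png",m)
hsv=cv2.cvtColor(t,cv2.COLOR_BGR2HSV)
# mat stripe / disc / mat masks
y=cv2.inRange(hsv[200:290,400:440],(22,150,100),(35,255,255)); v,u=np.nonzero(y); print("stripe",len(u),u.mean()+400,v.mean()+200, cv2.minAreaRect(np.c_[u+400,v+200].astype(np.float32)))
g=t[195:295,395:480].max(2)<50; v,u=np.nonzero(g); print("mat",len(u),cv2.minAreaRect(np.c_[u+395,v+195].astype(np.float32)))
```

```text
stripe 327 420.9724770642202 243.70336391437309 ((421.0340881347656, 243.5059814453125), (5.287663459777832, 64.47148132324219), 9.950627326965332)
mat 1511 ((439.5810546875, 247.01351928710938), (42.90813446044922, 69.21197509765625), 9.462322235107422)
```

View pics/m.png

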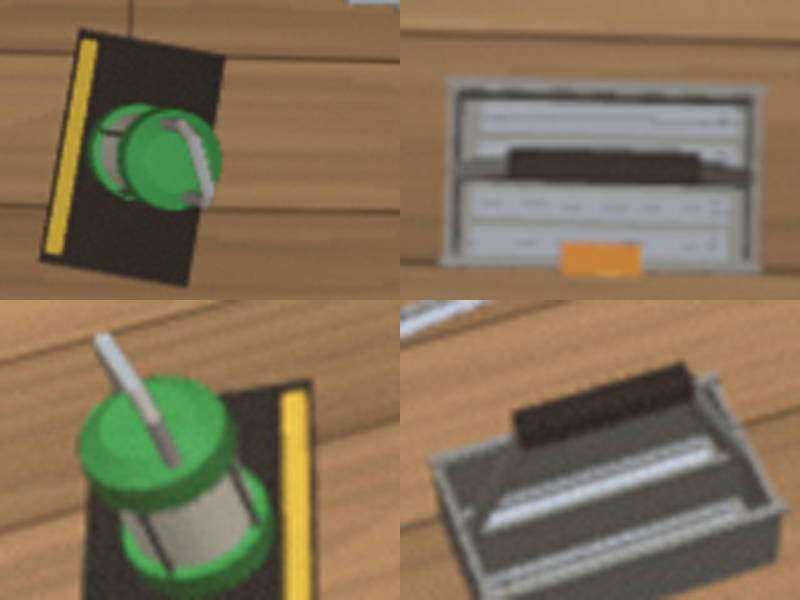

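The crops show the mat corners, the bail bar running from about (455.8,238) to (463,257.6), the grip from (299.8,193) to (338,193.6), and the caddy rim corners. Next I'll fit the poses.

```bash
cat > fit.py <<'E'
from h import *
from scipy.optimize import least_squares
def fit(n,loc,uv,x0):
    loc=np.array(loc,float);uv=np.array(uv,float)
    def W(p):
        c,s=np.cos(p[2]),np.sin(p[2]); return np.c_[p[0]+c*loc[:,0]-s*loc[:,1],p[1]+s*loc[:,0]+c*loc[:,1],loc[:,2]]
    r=least_squares(lambda p:(proj(n,W(p))-uv).ravel(),x0,x_scale=[100,100,1]); return r.x.round(3),np.abs(r.fun).max().round(2)
E
python3 - <<'E'
from fit import *
# mat: +y to world +y
print("mat",fit("top",[(105,67.5,3),(105,-67.5,3),(-105,-67.5,3),(-105,67.5,3)],[(424,209),(467.5,217.1),(456.4,286.1),(412,278.6)],[400,-330,0]))
# caddy: +y toward robot (-x world) -> yaw ~ +90deg ; +x -> +y world(left)
print("caddy rim",fit("top",[(87.5,-50,55),(-87.5,-50,55),(-87.5,50,55),(87.5,50,55)],[(287.4,175.6),(351,177.6),(349.4,214),(286,212.8)],[520,0,1.57]))
print("grip",fit("top",[(50,0,135),(-50,0,135)],[(299.8,193),(338.2,193.6)],[520,0,1.57]))
print("bail",fit("top",[(20,0,169),(-20,0,169)],[(455.8,238.1),(463,257.6)],[400,-330,0]))
print("cap",unproj("top",(451.6,248),118).round(1))
t=cv2.imread("pics/top0.png")
e=[]
d=t[195:260,150:225].astype(float); hsv=cv2.cvtColor(t,cv2.COLOR_BGR2HSV)
c=(186.5,227);print("disc0",unproj("top",c,6).round(1))
for nm,uv,z in[("flask",(377,265),180),("mug",(251,260),80),("biglant",(477,157),200),("peg5",(317,268),10),("op1",(245,180),15),("op2",(381,185),15)]: print(nm,unproj("top",uv,z).round())
cv2.imwrite("pics/d.png",cv2.resize(t[192:262,146:226],(800,600)[:2],interpolation=cv2.INTER_CUBIC))
b=proj("scene",unproj("top",[(455.8,238.1),(463,257.6)],169)); print(b)
E
```

```text
mat (array([ 4.47402e+02, -3.77539e+02, -1.53000e-01]), np.float64(0.51))
caddy rim (array([590.179, -13.893,   1.569]), np.float64(0.9))
grip (array([589.42 , -15.085,   1.582]), np.float64(0.11))
bail (array([ 4.59171e+02, -3.71961e+02,  3.73000e-01]), np.float64(2.28))
cap [[ 454.9 -370.4  118. ]]
disc0 [[489.2 369.4   6. ]]
flask [[ 414. -162.  180.]]
mug [[407. 164.  80.]]
biglant [[ 686. -403.  200.]]
peg5 [[381. -15.  10.]]
op1 [[631. 201.  15.]]
op2 [[ 627. -196.   15.]]
[[168.1444973  197.66677336]
 [158.48976044 186.25693889]]
```

View pics/d.png

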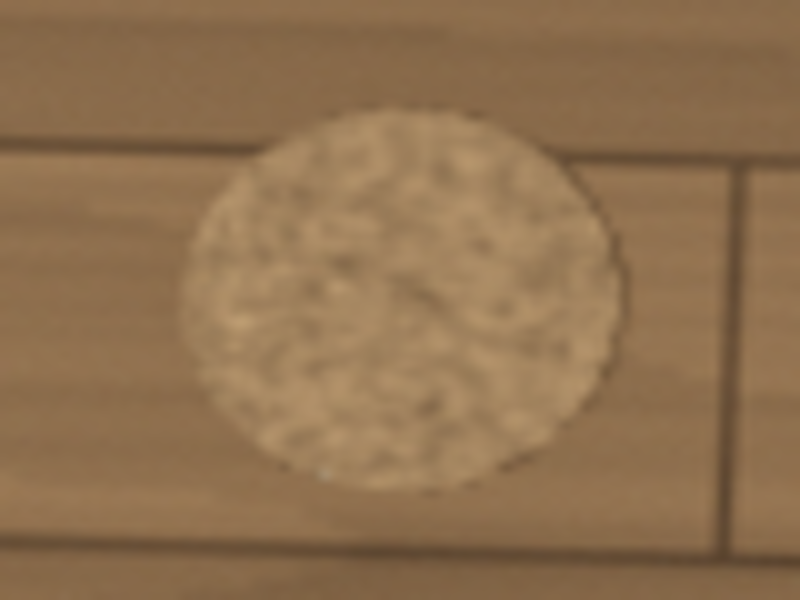

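Request:
servo_tool(
  motion=[
    [[0,0,0.14],[0,0,-1]],
    [[0,0,0.14],[0,0,-1]],
    [[0,0,0.14],[0,0,-1]],
    [[0,0,0.14],[0,0,-1]],
    [[0,0,0.14],[0,0,-1]],
  ],
  claw=1,
)

```text
clock: 0.52
ee_pos: [265.2, 620.6, 301.5]
tcp_rot: [[-0.615, 0.789, -0.0], [0.789, 0.615, -0.001], [-0.0, -0.001, -1.0]]
ft_force: [-0.4, 0.2, 0.3]
gripper_width: 85.2
grasp_force: 0.0
```

Request:
servo_tool(
  motion=[
    [[0.15,-0.38,0],[0,0,-0.75]],
    [[0.15,-0.38,0],[0,0,-0.75]],
    [[0.15,-0.38,0],[0,0,-0.75]],
    [[0.15,-0.38,0],[0,0,-0.75]],
    [[0.15,-0.38,0],[0,0,-0.75]],
  ],
)

```text
clock: 0.93
ee_pos: [340.3, 428.9, 300.9]
tcp_rot: [[-0.285, 0.959, -0.0], [0.959, 0.285, -0.0], [-0.0, -0.0, -1.0]]
ft_force: [0.2, 0.7, 0.5]
gripper_width: 85.0
grasp_force: 0.0
```

Request:
servo_tool(
  motion=[
    [[0.15,-0.38,0],[0,0,-0.75]],
    [[0.15,-0.38,0],[0,0,-0.75]],
    [[0.15,-0.38,0],[0,0,-0.75]],
    [[0.15,-0.38,0],[0,0,-0.75]],
    [[0.15,-0.38,0],[0,0,-0.75]],
  ],
)

```text
clock: 1.35
ee_pos: [415.3, 238.8, 301.2]
tcp_rot: [[0.086, 0.996, 0.0], [0.996, -0.086, 0.0], [0.0, 0.0, -1.0]]
ft_force: [1.0, 0.3, -0.5]
gripper_width: 85.7
grasp_force: 0.0
```

Request:
servo_tool(
  motion=[
    [[0.028,-0.39,0],[0,0,-0.75]],
    [[0.028,-0.39,0],[0,0,-0.75]],
    [[0.028,-0.39,0],[0,0,-0.75]],
    [[0.028,-0.39,0],[0,0,-0.75]],
    [[0.028,-0.39,0],[0,0,-0.75]],
  ],
)

```text
clock: 1.77
ee_pos: [428.7, 43.9, 301.2]
tcp_rot: [[0.445, 0.895, 0.0], [0.895, -0.445, -0.0], [0.0, 0.0, -1.0]]
ft_force: [1.6, -0.5, -0.3]
gripper_width: 85.7
grasp_force: 0.0
```

Request:
servo_tool(
  motion=[
    [[0.028,-0.39,0],[0,0,-0.75]],
    [[0.028,-0.39,0],[0,0,-0.75]],
    [[0.028,-0.39,0],[0,0,-0.75]],
    [[0.028,-0.39,0],[0,0,-0.75]],
    [[0.028,-0.39,0],[0,0,-0.75]],
  ],
)

```text
clock: 2.18
ee_pos: [442.7, -151.3, 301.3]
tcp_rot: [[0.743, 0.67, 0.0], [0.67, -0.743, -0.0], [0.0, 0.0, -1.0]]
ft_force: [2.2, 0.5, -0.7]
gripper_width: 85.3
grasp_force: 0.0
```

Request:
servo_tool(
  motion=[
    [[0.028,-0.39,0],[0,0,-0.73]],
    [[0.028,-0.39,0],[0,0,-0.73]],
    [[0.028,-0.39,0],[0,0,-0.73]],
    [[0.028,-0.39,0],[0,0,-0.73]],
    [[0.028,-0.39,0],[0,0,-0.73]],
  ],
)

```text
clock: 2.6
ee_pos: [456.8, -346.4, 301.0]
tcp_rot: [[0.933, 0.361, -0.0], [0.361, -0.933, 0.0], [-0.0, -0.0, -1.0]]
ft_force: [0.6, -0.2, -0.3]
gripper_width: 85.3
grasp_force: 0.0
```

Request:
servo_tool(
  motion=[
    [[0,-0.25,0],[0,0,0]],
    [[0,0,-0.2],[0,0,0]],
    [[0,0,-0.2],[0,0,0]],
    [[0,0,-0.2],[0,0,0]],
    [[0,0,0],[0,0,0]],
  ],
)

```text
clock: 3.02
ee_pos: [456.3, -368.7, 236.8]
tcp_rot: [[0.931, 0.364, -0.004], [0.364, -0.931, 0.004], [-0.003, -0.005, -1.0]]
ft_force: [-0.2, 1.0, -0.4]
gripper_width: 85.3
grasp_force: 0.0
```

Run:
```python
from h import *
t=snap("top","t1")[:,:,::-1]; s=snap("scene","s1")[:,:,::-1]
print(proj("top",state()["ee_pos"]),proj("scene",state()["ee_pos"]))
c=lambda i,u,v:cv2.resize(i[v:v+100,u:u+80],(400,500),interpolation=cv2.INTER_CUBIC)
cv2.imwrite("pics/m1.png",np.hstack([c(t,410,195),c(s,130,150)]))
```

```text
[[469.82902708 251.08588122]] [[155.2268871  172.42494761]]
```

View pics/m1.png

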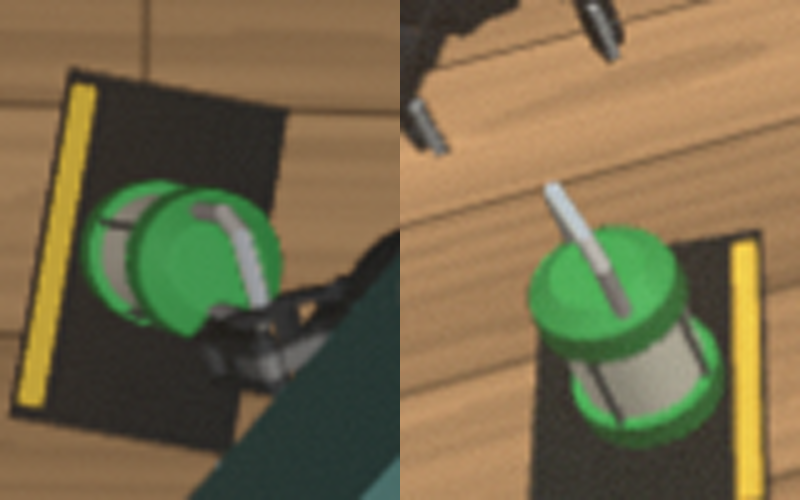

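The top view shows one finger just past the near end of the bail. The scene view has the fingertips at (173,161) and (138,180), whose midpoint matches the projected TCP, and the bail bar from about (160.6,188) to (170.6,205). I'll check the bar position against the scene camera.

Run:
```python
from fit import *
print(unproj("scene",[(160.6,188),(170.6,205),(165.6,196.5)],167).round(1))
t=cv2.imread("pics/top0.png");s=cv2.imread("pics/scene0.png")
a=np.linspace(0,2*np.pi,60)
# fit lantern xy by green/white silhouette: cap ring bottom/top circles vs green mask extreme, scene + top
def mask(i,u0,v0,u1,v1):
    m=np.zeros(i.shape[:2],np.uint8); h=cv2.cvtColor(i,cv2.COLOR_BGR2HSV); m[v0:v1,u0:u1]=cv2.inRange(h,(50,110,30),(80,255,255))[v0:v1,u0:u1]; return m
mt=mask(t,415,220,480,275); ms=mask(s,145,180,205,250)
def hull(n,x,y,sh):
    c=np.c_[x+42*np.cos(a),y+42*np.sin(a)]; P=np.r_[np.c_[c,np.full(60,3)],np.c_[c,np.full(60,118)]]
    m=np.zeros(sh,np.uint8); cv2.fillConvexPoly(m,cv2.convexHull(np.rint(proj(n,P)*16).astype(np.int32)),1,shift=4); return m
for nm,n,m in(("top","top",mt),("sc","scene",ms)):
    hm=cv2.fillConvexPoly(np.zeros_like(m),cv2.convexHull(cv2.findNonZero(m)),1)
    best=min(((hull(n,x,y,m.shape)!=hm).sum(),x,y) for x in range(440,475,2) for y in range(-390,-354,2)); print(nm,best)
```

```text
[[ 441.1 -377.4  167. ]
 [ 508.3 -359.9  167. ]
 [ 475.3 -368.5  167. ]]
top (np.int64(163), 456, -368)
sc (np.int64(214), 454, -372)
```

Request:
servo_tool(
  motion=[
    [[0,0,-0.2],[0,0,0]],
    [[0,0,-0.2],[0,0,0]],
    [[0,0,-0.2],[0,0,0]],
    [[0,0,-0.2],[0,0,0]],
    [[0,0,-0.15],[0,0,0]],
  ],
)

```text
clock: 3.53
ee_pos: [457.5, -369.3, 146.5]
tcp_rot: [[0.931, 0.365, 0.001], [0.365, -0.931, -0.001], [0.001, 0.001, -1.0]]
ft_force: [-0.1, -0.1, -0.7]
gripper_width: 85.4
grasp_force: 0.0
```

Request:
servo_tool(
  motion=[
    [[0,0,0],[0,0,0]],
    [[0,0,0],[0,0,0]],
    [[0,0,0],[0,0,0]],
    [[0,0,0],[0,0,0]],
    [[0,0,0],[0,0,0]],
  ],
  claw=-1,
)

```text
clock: 3.95
ee_pos: [457.6, -369.6, 147.7]
tcp_rot: [[0.931, 0.364, 0.001], [0.364, -0.931, -0.001], [0.001, 0.002, -1.0]]
ft_force: [0.4, 0.3, 0.8]
gripper_width: 25.8
grasp_force: 0.0
```

Request:
servo_tool(
  motion=[
    [[0,0,0],[0,0,0]],
    [[0,0,0],[0,0,0]],
    [[0,0,0],[0,0,0]],
    [[0,0,0],[0,0,0]],
    [[0,0,0],[0,0,0]],
  ],
)

```text
clock: 4.37
ee_pos: [457.6, -369.6, 147.1]
tcp_rot: [[0.931, 0.364, 0.001], [0.364, -0.931, -0.001], [0.001, 0.001, -1.0]]
ft_force: [2.3, -1.6, 6.0]
gripper_width: 7.8
grasp_force: 58.4
```

Request:
servo_tool(
  motion=[
    [[0,0,0],[0,0,0]],
    [[0,0,0],[0,0,0]],
    [[0,0,0],[0,0,0]],
    [[0,0,0],[0,0,0]],
    [[0,0,0],[0,0,0]],
  ],
)

```text
clock: 4.78
ee_pos: [457.7, -369.6, 147.2]
tcp_rot: [[0.931, 0.364, 0.001], [0.364, -0.931, -0.001], [0.001, 0.002, -1.0]]
ft_force: [1.4, -1.3, 5.8]
gripper_width: 8.0
grasp_force: 58.4
```

Request:
servo_tool(
  motion=[
    [[0,0,0.03],[0,0,0]],
    [[0,0,0.05],[0,0,0]],
    [[0,0,0.1],[0,0,0]],
    [[0,0,0.1],[0,0,0]],
    [[0,0,0.1],[0,0,0]],
  ],
)

```text
clock: 5.2
ee_pos: [457.2, -369.3, 185.4]
tcp_rot: [[0.931, 0.364, -0.0], [0.364, -0.931, 0.0], [-0.0, -0.0, -1.0]]
ft_force: [0.1, -0.6, -5.1]
gripper_width: 7.7
grasp_force: 58.1
```

Request:
servo_tool(
  motion=[
    [[0,0,0.15],[0,0,0]],
    [[0,0,0.15],[0,0,0]],
    [[0,0,0.15],[0,0,0]],
    [[0,0,0.15],[0,0,0]],
    [[0,0,0.15],[0,0,0]],
  ],
)

```text
clock: 5.62
ee_pos: [457.3, -369.3, 261.3]
tcp_rot: [[0.931, 0.364, 0.001], [0.364, -0.931, -0.0], [0.0, 0.001, -1.0]]
ft_force: [0.7, 0.9, -4.6]
gripper_width: 8.0
grasp_force: 58.1
```

Request:
servo_tool(
  motion=[
    [[0,0,0.2],[0,0,0]],
    [[0,0,0.2],[0,0,0]],
    [[0,0,0.2],[0,0,0]],
    [[0,0,0.2],[0,0,0]],
    [[0,0,0.1],[0,0,0]],
  ],
)

```text
clock: 6.03
ee_pos: [457.3, -369.4, 352.9]
tcp_rot: [[0.931, 0.364, 0.002], [0.364, -0.931, -0.002], [0.001, 0.003, -1.0]]
ft_force: [0.7, 0.4, -3.5]
gripper_width: 7.5
grasp_force: 58.2
```

Run:
```python
from h import *
s=snap("scene","s2"); t=snap("top","t2")
st=state(); print(st["ee_pos"],st["ft_force"],st["moment"],st["grasp_force"])
c=lambda i,u,v:cv2.resize(i[v:v+100,u:u+80,::-1],(400,500),interpolation=cv2.INTER_CUBIC)
cv2.imwrite("pics/m2.png",np.hstack([c(s,110,100),c(t,420,190)]))
```

```text
[ 457.47091409 -369.50599809  351.61353568] [-0.18070251 -0.20437898 -6.04512271] [ 0.02504091 -0.00255054 -0.03089474] 58.24276328086853
```

View pics/m2.png

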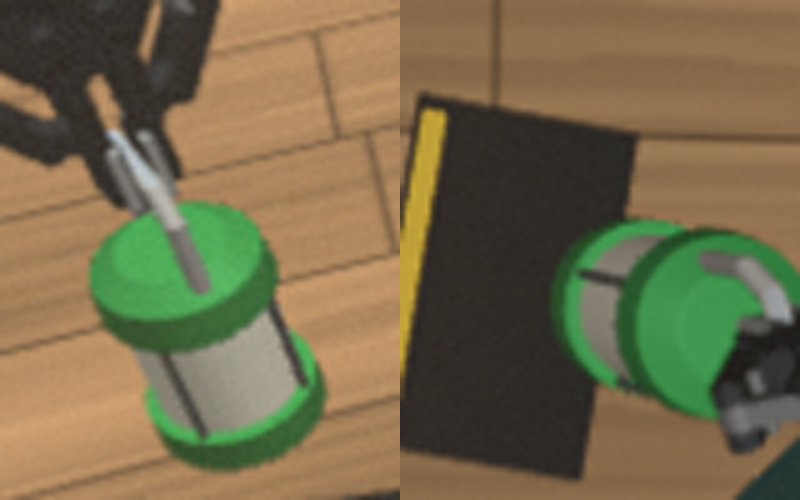

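The lantern hangs upright from the fingers, with its body centred near scene pixel (153,168), and the mat is clear. Next I carry it to the disc.

Request:
servo_tool(
  motion=[
    [[0,0.1,0.04],[0,0,0]],
    [[0,0.2,0.04],[0,0,0]],
    [[0,0.3,0.04],[0,0,0]],
    [[0,0.3,0],[0,0,0]],
    [[0,0.3,0],[0,0,0]],
  ],
)

```text
clock: 6.55
ee_pos: [456.7, -247.5, 360.1]
tcp_rot: [[0.931, 0.364, -0.001], [0.364, -0.931, 0.001], [-0.001, -0.002, -1.0]]
ft_force: [1.4, 0.2, -5.2]
gripper_width: 8.0
grasp_force: 58.2
```

Request:
servo_tool(
  motion=[
    [[0.022,0.35,0],[0,0,0]],
    [[0.022,0.35,0],[0,0,0]],
    [[0.022,0.35,0],[0,0,0]],
    [[0.022,0.35,0],[0,0,0]],
    [[0.022,0.35,0],[0,0,0]],
  ],
)

```text
clock: 6.97
ee_pos: [467.4, -72.1, 360.1]
tcp_rot: [[0.931, 0.364, -0.001], [0.364, -0.931, 0.0], [-0.001, -0.001, -1.0]]
ft_force: [1.7, 0.4, -5.4]
gripper_width: 8.1
grasp_force: 58.3
```

Request:
servo_tool(
  motion=[
    [[0.022,0.35,0],[0,0,0]],
    [[0.022,0.35,0],[0,0,0]],
    [[0.022,0.35,0],[0,0,0]],
    [[0.022,0.35,0],[0,0,0]],
    [[0.022,0.35,0],[0,0,0]],
  ],
)

```text
clock: 7.38
ee_pos: [478.2, 102.8, 360.2]
tcp_rot: [[0.931, 0.364, -0.001], [0.364, -0.931, -0.0], [-0.001, -0.0, -1.0]]
ft_force: [1.0, -1.1, -4.6]
gripper_width: 8.0
grasp_force: 58.2
```

Request:
servo_tool(
  motion=[
    [[0.022,0.35,0],[0,0,0]],
    [[0.022,0.35,0],[0,0,0]],
    [[0.022,0.35,0],[0,0,0]],
    [[0.022,0.35,0],[0,0,0]],
    [[0.022,0.35,0],[0,0,0]],
  ],
)

```text
clock: 7.8
ee_pos: [489.1, 277.8, 360.0]
tcp_rot: [[0.931, 0.365, -0.002], [0.365, -0.931, -0.001], [-0.002, 0.0, -1.0]]
ft_force: [0.5, 0.2, -5.2]
gripper_width: 7.8
grasp_force: 58.2
```

Request:
servo_tool(
  motion=[
    [[0,0.3,0],[0,0,0]],
    [[0,0.3,0],[0,0,0]],
    [[0,0.2,0],[0,0,0]],
    [[0,0.1,0],[0,0,0]],
    [[0,0.05,0],[0,0,0]],
  ],
)

```text
clock: 8.22
ee_pos: [489.4, 372.0, 359.8]
tcp_rot: [[0.931, 0.366, -0.002], [0.366, -0.931, -0.001], [-0.002, 0.0, -1.0]]
ft_force: [0.8, 0.2, -4.7]
gripper_width: 7.7
grasp_force: 58.2
```

Request:
servo_tool(
  motion=[
    [[0,0,-0.1],[0,0,0]],
    [[0,0,-0.2],[0,0,0]],
    [[0,0,-0.3],[0,0,0]],
    [[0,0,-0.3],[0,0,0]],
    [[0,0,-0.3],[0,0,0]],
  ],
)

```text
clock: 8.63
ee_pos: [490.0, 369.2, 239.4]
tcp_rot: [[0.932, 0.363, 0.0], [0.363, -0.932, -0.0], [0.0, 0.0, -1.0]]
ft_force: [0.5, 0.9, -6.6]
gripper_width: 8.3
grasp_force: 58.2
```

Request:
servo_tool(
  motion=[
    [[0,0,-0.25],[0,0,0]],
    [[0,0,-0.2],[0,0,0]],
    [[0,0,-0.1],[0,0,0]],
    [[0,0,0],[0,0,0]],
    [[0,0,0],[0,0,0]],
  ],
)

```text
clock: 9.05
ee_pos: [490.3, 370.1, 186.8]
tcp_rot: [[0.932, 0.364, 0.0], [0.364, -0.932, -0.0], [0.0, 0.0, -1.0]]
ft_force: [-0.2, -0.5, -5.3]
gripper_width: 8.0
grasp_force: 58.2
```

```bash
cat > lan.py <<'E'
from fit import *
a=np.linspace(0,2*np.pi,60)
def lan(n,i,zb,x0,y0):
    h=cv2.cvtColor(i[:,:,::-1].copy(),cv2.COLOR_BGR2HSV); m=cv2.inRange(h,(50,110,30),(80,255,255))
    c=proj(n,[x0,y0,zb+60])[0].astype(int); k=np.zeros_like(m); k[max(c[1]-45,0):c[1]+45,max(c[0]-45,0):c[0]+45]=1; m*=k
    m=cv2.morphologyEx(m,cv2.MORPH_OPEN,np.ones((3,3)))
    hm=cv2.fillConvexPoly(np.zeros_like(m),cv2.convexHull(cv2.findNonZero(m)),1)
    def hull(x,y):
        q=np.c_[x+42*np.cos(a),y+42*np.sin(a)]; P=np.r_[np.c_[q,np.full(60,zb)],np.c_[q,np.full(60,zb+115)]]
        o=np.zeros_like(m); cv2.fillConvexPoly(o,cv2.convexHull(np.rint(proj(n,P)*16).astype(np.int32)),1,shift=4); return o
    return min(((hull(x,y)!=hm).sum(),x,y) for x in np.arange(x0-16,x0+17,2) for y in np.arange(y0-16,y0+17,2))
E
python3 - <<'E'
from lan import *
p=state()["ee_pos"];print(p)
s=snap("scene","s3"); t=snap("top","t3")
print(lan("scene",s,p[2]-144,490,370),lan("top",t,p[2]-144,490,370))
c=lambda i,uv:(lambda u,v:cv2.resize(i[v:v+100,u:u+80,::-1],(400,500),interpolation=cv2.INTER_CUBIC))(int(uv[0]-40),int(uv[1]-50))
cv2.imwrite("pics/m3.png",np.hstack([c(s,proj("scene",[490,370,60])[0]),c(t,proj("top",[490,370,60])[0])]))
E
```

```text
[490.34714482 370.07666266 186.77911284]
(np.int64(436), np.int64(484), np.int64(372)) (np.int64(564), np.int64(492), np.int64(356))
```

View pics/m3.png

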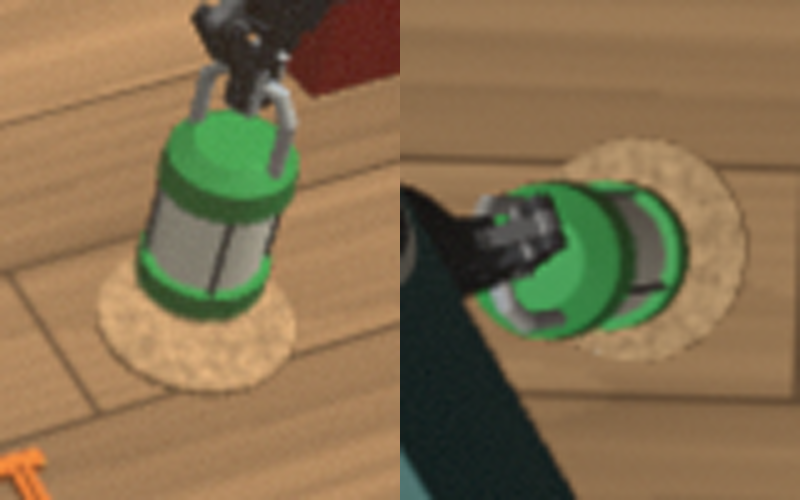

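The lantern hangs upright over the disc. In the crops the base rim spans scene u 137–272 with its bottom at v 320, and its right edge in the top view is at u 288. I'll compare these with the predicted rim.

Run:
```python
from lan import *
p=state()["ee_pos"]; zb=p[2]-144
for n,c in(("scene",(490,370)),("top",(490,370))):
    o=np.array([[int(q[0]-40),int(q[1]-50)] for q in proj(n,[490,370,60])])[0]
    for nm,z,r in(("base",zb,42),("basetop",zb+15,42),("captop",zb+115,42),("disc",6,65)):
        q=(proj(n,np.c_[c[0]+r*np.cos(a),c[1]+r*np.sin(a),np.full(60,z)])-o)*5
        print(n,nm,"u",q[:,0].min().round(),q[:,0].max().round(),"v",q[:,1].min().round(),q[:,1].max().round())
```

```text
scene base u 133.0 264.0 v 224.0 318.0
scene basetop u 137.0 269.0 v 208.0 302.0
scene captop u 164.0 306.0 v 90.0 185.0
scene disc u 88.0 287.0 v 240.0 385.0
top base u 140.0 287.0 v 176.0 325.0
top basetop u 129.0 278.0 v 175.0 326.0
top captop u 49.0 214.0 v 171.0 338.0
top disc u 127.0 347.0 v 138.0 360.0
```

Request:
servo_tool(
  motion=[
    [[0.01,0.01,-0.1],[0,0,0]],
    [[0.01,0,-0.1],[0,0,0]],
    [[0.01,0,-0.06],[0,0,0]],
    [[0,0,-0.03],[0,0,0]],
    [[0,0,-0.02],[0,0,0]],
  ],
)

```text
clock: 9.57
ee_pos: [493.0, 371.6, 154.3]
tcp_rot: [[0.931, 0.364, -0.001], [0.364, -0.931, -0.001], [-0.001, 0.0, -1.0]]
ft_force: [-0.4, -0.7, -4.9]
gripper_width: 8.2
grasp_force: 58.2
```

Request:
servo_tool(
  motion=[
    [[0,0,-0.01],[0,0,0]],
    [[0,0,-0.01],[0,0,0]],
    [[0,0,-0.01],[0,0,0]],
    [[0,0,-0.01],[0,0,0]],
    [[0,0,0],[0,0,0]],
  ],
)

```text
clock: 9.98
ee_pos: [493.2, 371.7, 151.3]
tcp_rot: [[0.931, 0.364, 0.0], [0.364, -0.931, 0.0], [0.0, -0.0, -1.0]]
ft_force: [-0.3, 0.6, -5.0]
gripper_width: 7.9
grasp_force: 58.2
```

Request:
servo_tool(
  motion=[
    [[0,0,-0.007],[0,0,0]],
    [[0,0,-0.007],[0,0,0]],
    [[0,0,0],[0,0,0]],
    [[0,0,0],[0,0,0]],
    [[0,0,0],[0,0,0]],
  ],
)

```text
clock: 10.4
ee_pos: [493.3, 371.7, 150.1]
tcp_rot: [[0.931, 0.364, 0.0], [0.364, -0.931, 0.0], [0.0, -0.0, -1.0]]
ft_force: [0.1, -0.9, -3.1]
gripper_width: 7.8
grasp_force: 58.6
```

Request:
servo_tool(
  motion=[
    [[0,0,-0.006],[0,0,0]],
    [[0,0,-0.006],[0,0,0]],
    [[0,0,0],[0,0,0]],
    [[0,0,0],[0,0,0]],
    [[0,0,0],[0,0,0]],
  ],
)

```text
clock: 10.82
ee_pos: [493.8, 371.9, 150.0]
tcp_rot: [[0.931, 0.364, 0.002], [0.364, -0.931, 0.001], [0.002, -0.0, -1.0]]
ft_force: [1.2, -1.3, 5.3]
gripper_width: 8.0
grasp_force: 59.6
```

Request:
servo_tool(
  motion=[
    [[0,0,0],[0,0,0]],
    [[0,0,0],[0,0,0]],
    [[0,0,0],[0,0,0]],
    [[0,0,0],[0,0,0]],
    [[0,0,0],[0,0,0]],
  ],
  claw=1,
)

```text
clock: 11.23
ee_pos: [493.2, 371.7, 148.6]
tcp_rot: [[0.931, 0.364, -0.0], [0.364, -0.931, -0.0], [-0.0, -0.0, -1.0]]
ft_force: [0.5, 0.8, 0.5]
gripper_width: 68.4
grasp_force: 0.0
```

Request:
servo_tool(
  motion=[
    [[0,0,0],[0,0,0]],
    [[0,0,0],[0,0,0]],
    [[0,0,0.1],[0,0,0]],
    [[0,0,0.2],[0,0,0]],
    [[0,0,0.2],[0,0,0]],
  ],
)

```text
clock: 11.65
ee_pos: [493.0, 371.5, 199.5]
tcp_rot: [[0.931, 0.364, -0.001], [0.364, -0.931, -0.001], [-0.001, 0.0, -1.0]]
ft_force: [0.4, -1.1, 0.3]
gripper_width: 85.2
grasp_force: 0.0
```

Request:
servo_tool(
  motion=[
    [[0,0,0.2],[0,0,1]],
    [[0,0,0.2],[0,0,1]],
    [[0,0,0.2],[0,0,1]],
    [[0,0,0.2],[0,0,1]],
    [[0,0,0.1],[0,0,1]],
  ],
)

```text
clock: 12.07
ee_pos: [493.4, 371.9, 292.4]
tcp_rot: [[0.639, 0.769, 0.003], [0.769, -0.639, 0.002], [0.003, 0.001, -1.0]]
ft_force: [1.2, 0.4, 0.4]
gripper_width: 85.2
grasp_force: 0.0
```

Request:
servo_tool(
  motion=[
    [[0.08,-0.32,0],[0,0,0.7]],
    [[0.08,-0.32,0],[0,0,0.7]],
    [[0.08,-0.32,0],[0,0,0.7]],
    [[0.08,-0.32,0],[0,0,0.7]],
    [[0.08,-0.32,0],[0,0,0.7]],
  ],
)

```text
clock: 12.48
ee_pos: [533.2, 210.3, 289.7]
tcp_rot: [[0.337, 0.941, 0.001], [0.941, -0.337, 0.0], [0.001, 0.001, -1.0]]
ft_force: [1.2, 0.1, -0.2]
gripper_width: 85.2
grasp_force: 0.0
```

Request:
servo_tool(
  motion=[
    [[0.08,-0.32,0],[0,0,0.7]],
    [[0.08,-0.32,0],[0,0,0.7]],
    [[0.08,-0.32,0],[0,0,0.7]],
    [[0.08,-0.32,0],[0,0,0.7]],
    [[0.08,-0.32,0],[0,0,0.7]],
  ],
)

```text
clock: 12.9
ee_pos: [573.3, 50.1, 289.8]
tcp_rot: [[-0.006, 1.0, 0.001], [1.0, 0.006, 0.0], [0.0, 0.001, -1.0]]
ft_force: [0.2, 0.3, 0.1]
gripper_width: 85.6
grasp_force: 0.0
```

Run:
```python
from lan import *
st=state();p=st["ee_pos"];print(p,st["tcp_rot"].round(3).tolist() if hasattr(st["tcp_rot"],'round') else st["tcp_rot"])
s=snap("scene","s4"); t=snap("top","t4")
print(lan("scene",s,6,490,370),lan("top",t,6,490,370))
c=lambda i,uv:(lambda u,v:cv2.resize(i[v:v+100,u:u+80,::-1],(400,500),interpolation=cv2.INTER_CUBIC))(int(uv[0]-40),int(uv[1]-50))
cv2.imwrite("pics/m4.png",np.hstack([c(s,proj("scene",[490,370,60])[0]),c(t,proj("top",[490,370,60])[0])]))
```

```text
[573.26289533  50.07567641 289.7756201 ] [[-0.006, 1.0, 0.001], [1.0, 0.006, 0.0], [0.0, 0.001, -1.0]]
(np.int64(390), np.int64(486), np.int64(372)) (np.int64(356), np.int64(496), np.int64(362))
```

View pics/m4.png

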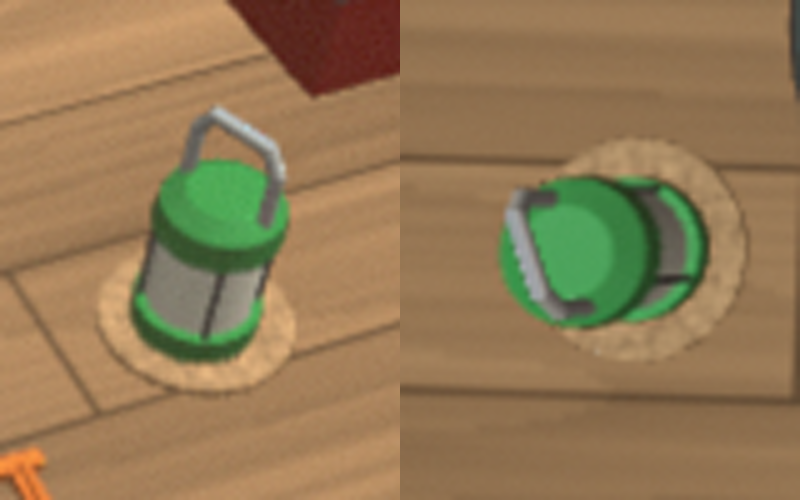

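The lantern stands centred on the disc: in the top crop its base rim is inset evenly, about 40 crop pixels on each visible side. Next I grasp the caddy.

Request:
servo_tool(
  motion=[
    [[0.055,-0.215,0],[0,0,0]],
    [[0.055,-0.215,0],[0,0,0]],
    [[0.055,-0.215,0],[0,0,0]],
    [[0,0,-0.2],[0,0,0]],
    [[0,0,-0.3],[0,0,0]],
  ],
)

```text
clock: 13.42
ee_pos: [590.8, -13.5, 241.6]
tcp_rot: [[0.0, 1.0, 0.005], [1.0, -0.0, -0.0], [-0.0, 0.005, -1.0]]
ft_force: [1.6, -1.2, -0.5]
gripper_width: 85.5
grasp_force: 0.0
```

Request:
servo_tool(
  motion=[
    [[0,0,-0.3],[0,0,0]],
    [[0,0,-0.3],[0,0,0]],
    [[0,0,-0.3],[0,0,0]],
    [[0,0,-0.2],[0,0,0]],
    [[0,0,-0.1],[0,0,0]],
  ],
)

```text
clock: 13.83
ee_pos: [588.7, -12.3, 116.3]
tcp_rot: [[-0.002, 1.0, -0.003], [1.0, 0.002, 0.0], [0.0, -0.003, -1.0]]
ft_force: [1.0, -0.7, -0.3]
gripper_width: 85.1
grasp_force: 0.0
```

Request:
servo_tool(
  motion=[
    [[0,0,-0.1],[0,0,0]],
    [[0,0,0],[0,0,0]],
    [[0,0,0],[0,0,0]],
    [[0,0,0],[0,0,0]],
    [[0,0,0],[0,0,0]],
  ],
)

```text
clock: 14.25
ee_pos: [590.3, -12.8, 110.2]
tcp_rot: [[-0.002, 1.0, 0.002], [1.0, 0.002, -0.0], [-0.0, 0.002, -1.0]]
ft_force: [-0.2, -0.6, -0.3]
gripper_width: 85.6
grasp_force: 0.0
```

Request:
servo_tool(
  motion=[
    [[0,-0.015,-0.01],[0,0,0]],
    [[0,0,0],[0,0,0]],
    [[0,0,0],[0,0,0]],
    [[0,0,0],[0,0,0]],
    [[0,0,0],[0,0,0]],
  ],
  claw=-1,
)

```text
clock: 14.67
ee_pos: [589.7, -14.3, 107.8]
tcp_rot: [[-0.002, 1.0, 0.0], [1.0, 0.002, 0.0], [0.0, 0.0, -1.0]]
ft_force: [0.0, -0.1, 0.2]
gripper_width: 25.5
grasp_force: 0.0
```

Request:
servo_tool(
  motion=[
    [[0,0,0],[0,0,0]],
    [[0,0,0],[0,0,0]],
    [[0,0,0],[0,0,0]],
    [[0,0,0],[0,0,0]],
    [[0,0,0],[0,0,0]],
  ],
)

```text
clock: 15.08
ee_pos: [589.7, -14.3, 107.6]
tcp_rot: [[-0.002, 1.0, -0.0], [1.0, 0.002, -0.0], [-0.0, -0.0, -1.0]]
ft_force: [0.3, -0.6, -2.2]
gripper_width: 17.2
grasp_force: 59.4
```

Request:
servo_tool(
  motion=[
    [[0,0,0],[0,0,0]],
    [[0,0,0],[0,0,0]],
    [[0,0,0],[0,0,0]],
    [[0,0,0],[0,0,0]],
    [[0,0,0],[0,0,0]],
  ],
)

```text
clock: 15.5
ee_pos: [589.6, -14.3, 107.6]
tcp_rot: [[-0.002, 1.0, -0.0], [1.0, 0.002, 0.0], [0.0, -0.0, -1.0]]
ft_force: [0.2, 0.3, -3.4]
gripper_width: 17.2
grasp_force: 59.2
```

Request:
servo_tool(
  motion=[
    [[0,0,0.01],[0,0,0]],
    [[0,0,0.02],[0,0,0]],
    [[0,0,0.04],[0,0,0]],
    [[0,0,0.04],[0,0,0]],
    [[0,0,0.04],[0,0,0]],
  ],
)

```text
clock: 15.92
ee_pos: [589.8, -14.3, 123.4]
tcp_rot: [[-0.002, 1.0, 0.0], [1.0, 0.002, -0.0], [-0.0, 0.0, -1.0]]
ft_force: [0.5, 0.4, -3.6]
gripper_width: 17.7
grasp_force: 59.2
```

```bash
python3 -c "
from h import *
s=state();print(s['ee_pos'],s['ft_force'],s['moment'],s['tcp_rot'])"
```

```text
[589.807277   -14.27351446 123.35388064] [ 0.4541097   0.4038983  -3.62959606] [-0.08082124 -0.04597298 -0.01000051] [[-1.98661018e-03  9.99997985e-01  2.88566223e-04]
 [ 9.99998027e-01  1.98661500e-03 -1.64321606e-05]
 [-1.70053975e-05  2.88533009e-04 -9.99999958e-01]]
```

Request:
servo_tool(
  motion=[
    [[0,0,0.05],[0,0,0]],
    [[0,0,0.1],[0,0,0]],
    [[0,0,0.15],[0,0,0]],
    [[0,0,0.2],[0,0,0]],
    [[0,0,0.2],[0,0,0]],
  ],
)

```text
clock: 16.33
ee_pos: [589.6, -14.3, 194.1]
tcp_rot: [[-0.002, 1.0, -0.0], [1.0, 0.002, 0.0], [0.0, -0.0, -1.0]]
ft_force: [-0.1, -0.0, -4.1]
gripper_width: 17.1
grasp_force: 59.2
```

Request:
servo_tool(
  motion=[
    [[0,0,0.25],[0,0,0]],
    [[0,0,0.25],[0,0,0]],
    [[0,0,0.25],[0,0,0]],
    [[0,0,0.2],[0,0,0]],
    [[0,0,0.1],[0,0,0]],
  ],
)

```text
clock: 16.75
ee_pos: [590.0, -14.3, 301.7]
tcp_rot: [[-0.002, 1.0, 0.004], [1.0, 0.002, -0.0], [-0.0, 0.004, -1.0]]
ft_force: [0.7, 0.1, -4.2]
gripper_width: 17.1
grasp_force: 59.2
```

Request:
servo_tool(
  motion=[
    [[0,0,0.1],[0,0,0]],
    [[0,0,0.1],[0,0,0]],
    [[0,0,0.05],[0,0,0]],
    [[0,0,0],[0,0,0]],
    [[0,0,0],[0,0,0]],
  ],
)

```text
clock: 17.17
ee_pos: [589.7, -14.3, 322.1]
tcp_rot: [[-0.002, 1.0, -0.001], [1.0, 0.002, 0.0], [0.0, -0.001, -1.0]]
ft_force: [-0.1, 0.8, -3.7]
gripper_width: 17.0
grasp_force: 59.2
```

Run:
```python
from h import *
st=state();p=st["ee_pos"];print(p,st["ft_force"],st["moment"])
s=snap("scene","s5"); t=snap("top","t5")
c=lambda i,uv:(lambda u,v:cv2.resize(i[v:v+125,u:u+100,::-1],(400,500),interpolation=cv2.INTER_CUBIC))(int(uv[0]-50),int(uv[1]-62))
q=[590,-14,p[2]-60];print([[int(x-50),int(y-62)] for n in("scene","top") for x,y in proj(n,q)])
cv2.imwrite("pics/m5.png",np.hstack([c(s,proj("scene",q)[0]),c(t,proj("top",q)[0])]))
```

```text
[589.70106034 -14.30183349 322.0663955 ] [-0.05317888  0.75231796 -3.69100302] [-0.0309047   0.00318376  0.03621661]
[[258, 103], [268, 127]]
```

View pics/m5.png

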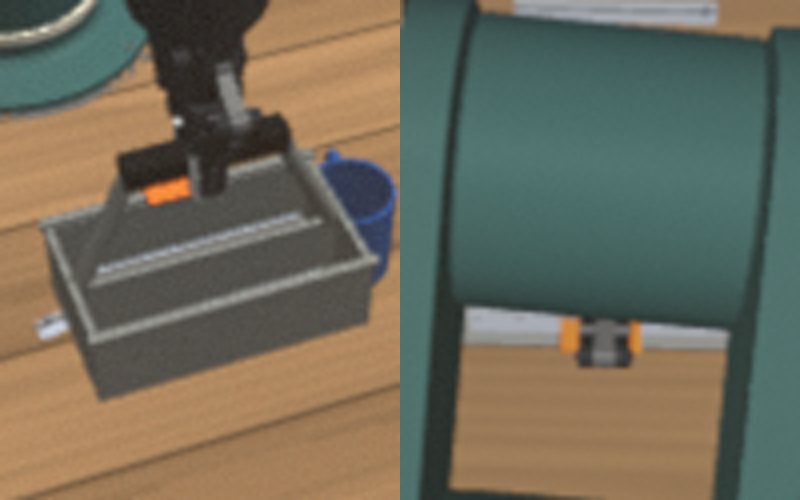

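The caddy hangs level with its pegs inside. Its rim runs (42,225)–(95,335)–(375,262) in the left crop, and the latch is on the robot side. I'll refine the mat pose now that the mat is clear.

Run:
```python
from fit import *
from scipy.optimize import minimize
L=np.array([(105,67.5,3),(105,-67.5,3),(-105,-67.5,3),(-105,67.5,3)],float)
def W(p):
    c,s=np.cos(p[2]),np.sin(p[2]); return np.c_[p[0]+c*L[:,0]-s*L[:,1],p[1]+s*L[:,0]+c*L[:,1],L[:,2]]
for n,f in(("top","t5"),("scene","s5")):
    i=cv2.imread(f"pics/{f}.png"); h=cv2.cvtColor(i,cv2.COLOR_BGR2HSV)
    m=((h[:,:,2]<62)|cv2.inRange(h,(22,150,90),(35,255,255)).astype(bool)).astype(np.uint8)
    q=proj(n,W([447,-377,-.153])); r=np.zeros_like(m); a=q.min(0).astype(int)-8;b=q.max(0).astype(int)+8; r[a[1]:b[1],a[0]:b[0]]=1; m*=r
    nc,lab,st,_=cv2.connectedComponentsWithStats(m); k=1+st[1:,4].argmax(); c=cv2.findNonZero((lab==k).astype(np.uint8))
    hull=cv2.convexHull(c); ap=cv2.approxPolyDP(hull,4,True)[:,0]; print(n,st[k],ap.tolist(),q.round(1).tolist())
    hm=cv2.GaussianBlur(cv2.fillConvexPoly(np.zeros(m.shape,np.uint8),hull,255).astype(float),(0,0),1.0)
    def cost(p):
        o=np.zeros(m.shape,np.uint8); cv2.fillConvexPoly(o,np.rint(proj(n,W([p[0]*100,p[1]*100,p[2]]))*256).astype(np.int32),255,lineType=cv2.LINE_AA,shift=8)
        return ((cv2.GaussianBlur(o.astype(float),(0,0),1.0)-hm)**2).mean()
    o=minimize(cost,[4.47,-3.775,-.153],method="Nelder-Mead",options=dict(initial_simplex=[[4.47,-3.775,-.153],[4.52,-3.775,-.153],[4.47,-3.72,-.153],[4.47,-3.775,-.12]]))
    print(o.x*[100,100,1],o.fun)
```

```text
top [ 412  209   55   76 2924] [[466, 217], [455, 284], [412, 277], [424, 210]] [[423.6, 208.7], [467.6, 216.8], [456.2, 286.7], [411.7, 279.0]]
[ 4.49492116e+02 -3.76062964e+02 -1.59664293e-01] 15.482757433959893
scene [ 156  198   47   63 2156] [[202, 251], [156, 260], [160, 203], [201, 199]] [[202.4, 250.9], [153.6, 259.5], [156.9, 201.3], [200.5, 194.3]]
[ 4.52046703e+02 -3.74330432e+02 -1.65494931e-01] 20.536123753631728
```

Request:
servo_tool(
  motion=[
    [[-0.013,-0.033,0],[0,0,-0.157]],
    [[-0.032,-0.082,0],[0,0,-0.393]],
    [[-0.051,-0.132,0],[0,0,-0.629]],
    [[-0.064,-0.165,0],[0,0,-0.786]],
    [[-0.064,-0.165,0],[0,0,-0.786]],
  ],
)

```text
clock: 17.68
ee_pos: [566.7, -73.0, 322.4]
tcp_rot: [[0.275, 0.961, -0.001], [0.961, -0.275, -0.0], [-0.0, -0.0, -1.0]]
ft_force: [-0.2, 0.3, -4.0]
gripper_width: 17.2
grasp_force: 59.2
```

Request:
servo_tool(
  motion=[
    [[-0.064,-0.165,0],[0,0,-0.786]],
    [[-0.064,-0.165,0],[0,0,-0.786]],
    [[-0.064,-0.165,0],[0,0,-0.786]],
    [[-0.064,-0.165,0],[0,0,-0.786]],
    [[-0.064,-0.165,0],[0,0,-0.786]],
  ],
)

```text
clock: 18.1
ee_pos: [534.5, -155.8, 322.5]
tcp_rot: [[0.623, 0.782, -0.0], [0.782, -0.623, -0.0], [-0.0, -0.0, -1.0]]
ft_force: [0.1, 0.2, -3.5]
gripper_width: 16.9
grasp_force: 59.2
```

Request:
servo_tool(
  motion=[
    [[-0.064,-0.165,0],[0,0,-0.786]],
    [[-0.064,-0.165,0],[0,0,-0.786]],
    [[-0.064,-0.165,0],[0,0,-0.786]],
    [[-0.064,-0.165,0],[0,0,-0.786]],
    [[-0.064,-0.165,0],[0,0,-0.786]],
  ],
)

```text
clock: 18.52
ee_pos: [502.4, -238.3, 322.5]
tcp_rot: [[0.875, 0.484, -0.0], [0.484, -0.875, -0.0], [-0.0, -0.0, -1.0]]
ft_force: [0.8, -0.1, -4.1]
gripper_width: 17.4
grasp_force: 59.2
```

Request:
servo_tool(
  motion=[
    [[-0.064,-0.165,0],[0,0,-0.786]],
    [[-0.064,-0.165,0],[0,0,-0.786]],
    [[-0.064,-0.165,0],[0,0,-0.786]],
    [[-0.064,-0.165,0],[0,0,-0.786]],
    [[-0.064,-0.165,0],[0,0,-0.786]],
  ],
)

```text
clock: 18.93
ee_pos: [470.3, -320.7, 322.5]
tcp_rot: [[0.994, 0.112, -0.0], [0.112, -0.994, -0.0], [-0.0, -0.0, -1.0]]
ft_force: [0.8, 0.6, -4.0]
gripper_width: 17.1
grasp_force: 59.2
```

Request:
servo_tool(
  motion=[
    [[-0.064,-0.165,0],[0,0,-0.786]],
    [[-0.064,-0.165,0],[0,0,-0.786]],
    [[-0.051,-0.132,0],[0,0,-0.629]],
    [[-0.032,-0.082,0],[0,0,-0.393]],
    [[-0.013,-0.033,0],[0,0,-0.157]],
  ],
)

```text
clock: 19.35
ee_pos: [447.8, -378.6, 322.3]
tcp_rot: [[0.987, -0.161, -0.001], [-0.161, -0.987, 0.0], [-0.001, -0.0, -1.0]]
ft_force: [-0.9, -0.3, -3.2]
gripper_width: 17.3
grasp_force: 59.2
```

Request:
servo_tool(
  motion=[
    [[0,0,-0.05],[0,0,0]],
    [[0,0,-0.1],[0,0,0]],
    [[0,0,-0.2],[0,0,0]],
    [[0,0,-0.2],[0,0,0]],
    [[0,0,-0.25],[0,0,0]],
  ],
)

```text
clock: 19.77
ee_pos: [449.1, -376.6, 241.8]
tcp_rot: [[0.988, -0.154, 0.001], [-0.154, -0.988, -0.001], [0.001, 0.0, -1.0]]
ft_force: [0.1, -0.2, -3.9]
gripper_width: 17.0
grasp_force: 59.2
```

Request:
servo_tool(
  motion=[
    [[0,0,-0.25],[0,0,0]],
    [[0,0,-0.25],[0,0,0]],
    [[0,0,-0.2],[0,0,0]],
    [[0,0,-0.15],[0,0,0]],
    [[0,0,-0.05],[0,0,0]],
  ],
)

```text
clock: 20.18
ee_pos: [448.3, -376.0, 149.5]
tcp_rot: [[0.988, -0.155, -0.003], [-0.155, -0.988, 0.002], [-0.003, -0.002, -1.0]]
ft_force: [-0.3, 0.3, -3.7]
gripper_width: 17.1
grasp_force: 59.2
```

Request:
servo_tool(
  motion=[
    [[0,0,-0.05],[0,0,0]],
    [[0,0,0],[0,0,0]],
    [[0,0,0],[0,0,0]],
    [[0,0,0],[0,0,0]],
    [[0,0,0],[0,0,0]],
  ],
)

```text
clock: 20.6
ee_pos: [449.2, -377.4, 148.7]
tcp_rot: [[0.988, -0.156, 0.001], [-0.156, -0.988, -0.001], [0.001, 0.001, -1.0]]
ft_force: [1.0, -0.5, -2.8]
gripper_width: 17.1
grasp_force: 59.2
```

Run:
```python
from h import *
st=state();p=st["ee_pos"];print(p,np.arctan2(st["tcp_rot"][1][1],st["tcp_rot"][0][1]),st["ft_force"],st["moment"])
s=snap("scene","s6"); t=snap("top","t6")
c=lambda i,u,v:cv2.resize(i[v:v+100,u:u+80,::-1],(400,500),interpolation=cv2.INTER_CUBIC)
cv2.imwrite("pics/m6.png",np.hstack([c(s,140,170),c(t,400,195)]))
```

```text
[ 449.20918281 -377.44150185  148.7103449 ] -1.7271725101959816 [ 0.97726304 -0.46038403 -2.81831381] [0.01924113 0.02078801 0.02707443]
```

View pics/m6.png

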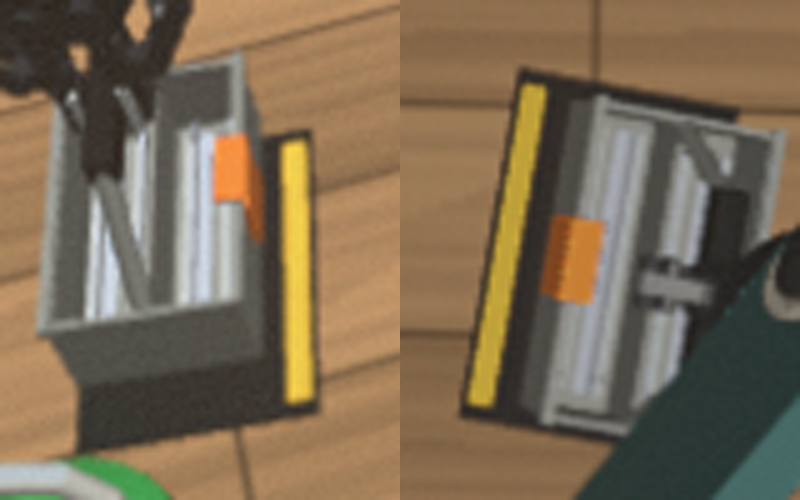

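The caddy is level, square over the mat and latch-side to the yellow stripe, with the pegs inside. I'll lower it.

Request:
servo_tool(
  motion=[
    [[-0.005,0.005,-0.1],[0,0,0]],
    [[0,0,-0.1],[0,0,0]],
    [[0,0,-0.08],[0,0,0]],
    [[0,0,-0.04],[0,0,0]],
    [[0,0,-0.02],[0,0,0]],
  ],
)

```text
clock: 21.12
ee_pos: [448.1, -376.3, 112.2]
tcp_rot: [[0.988, -0.156, -0.001], [-0.156, -0.988, 0.001], [-0.002, -0.001, -1.0]]
ft_force: [0.6, -0.6, -3.1]
gripper_width: 17.3
grasp_force: 59.2
```

Request:
servo_tool(
  motion=[
    [[0,0,-0.01],[0,0,0]],
    [[0,0,0],[0,0,0]],
    [[0,0,0],[0,0,0]],
    [[0,0,0],[0,0,0]],
    [[0,0,0],[0,0,0]],
  ],
)

```text
clock: 21.53
ee_pos: [448.5, -376.8, 113.1]
tcp_rot: [[0.988, -0.156, 0.0], [-0.156, -0.988, -0.0], [0.0, 0.0, -1.0]]
ft_force: [-1.2, -0.4, -3.5]
gripper_width: 17.5
grasp_force: 59.2
```

Run:
```python
from h import *
st=state();p=st["ee_pos"];print(p,st["ft_force"])
s=snap("scene","s7"); t=snap("top","t7")
x,y,w=p[0],p[1],-.156; zb=p[2]-107.6
c,sn=np.cos(w),np.sin(w)
R=lambda L:np.array([(x+c*a-sn*b,y+sn*a+c*b,z) for a,b,z in L])
for n,o in(("scene",(140,170)),("top",(400,195))):
    print(n,"rim ++,-+,--,+-",((proj(n,R([(87.5,50,zb+55),(-87.5,50,zb+55),(-87.5,-50,zb+55),(87.5,-50,zb+55)]))-o)*5+2.5).round().tolist(),
     "mat",((proj(n,R([(105,67.5,3),(-105,67.5,3),(-105,-67.5,3),(105,-67.5,3)]))-o)*5+2.5).round().tolist())
k=lambda i,u,v:cv2.resize(i[v:v+100,u:u+80,::-1],(400,500),interpolation=cv2.INTER_CUBIC)
cv2.imwrite("pics/m7.png",np.hstack([k(s,140,170),k(t,400,195)]))
```

```text
[ 448.52995157 -376.78453695  113.08382381] [-1.18021661 -0.40257248 -3.4858564 ]
scene rim ++,-+,--,+- [[257.0, 334.0], [255.0, 92.0], [85.0, 119.0], [70.0, 365.0]] mat [[315.0, 409.0], [307.0, 126.0], [88.0, 161.0], [71.0, 452.0]]
top rim ++,-+,--,+- [[175.0, 102.0], [122.0, 410.0], [295.0, 441.0], [346.0, 134.0]] mat [[121.0, 68.0], [60.0, 420.0], [282.0, 459.0], [341.0, 109.0]]
```

View pics/m7.png

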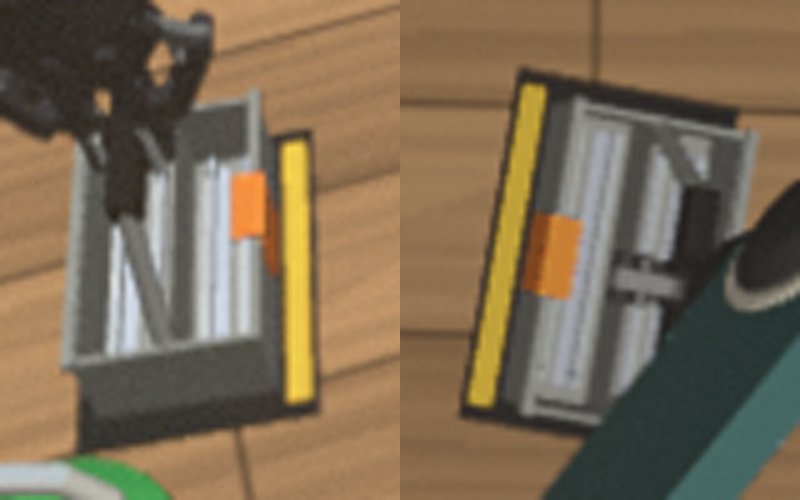

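The caddy is just above the mat. The rim corners are at (178,100), (125,415) and (357,132) in the top crop and the mat corners at (120,70), (60,415) and (340,108): square, but about 2.5 mm toward −y. I'll nudge it, then lower.

Request:
servo_tool(
  motion=[
    [[0,0.012,0],[0,0,0]],
    [[0,0.013,0],[0,0,0]],
    [[0,0,-0.008],[0,0,0]],
    [[0,0,-0.008],[0,0,0]],
    [[0,0,0],[0,0,0]],
  ],
)

```text
clock: 22.05
ee_pos: [448.4, -374.1, 110.9]
tcp_rot: [[0.988, -0.156, -0.0], [-0.156, -0.988, 0.0], [-0.0, -0.0, -1.0]]
ft_force: [0.5, 0.6, -3.4]
gripper_width: 17.2
grasp_force: 59.2
```

Request:
servo_tool(
  motion=[
    [[0,0,-0.006],[0,0,0]],
    [[0,0,0],[0,0,0]],
    [[0,0,0],[0,0,0]],
    [[0,0,0],[0,0,0]],
    [[0,0,0],[0,0,0]],
  ],
)

```text
clock: 22.47
ee_pos: [448.4, -374.2, 110.5]
tcp_rot: [[0.988, -0.156, 0.0], [-0.156, -0.988, -0.0], [0.0, 0.0, -1.0]]
ft_force: [-0.4, 0.2, -1.9]
gripper_width: 17.2
grasp_force: 59.3
```

Request:
servo_tool(
  motion=[
    [[0,0,-0.006],[0,0,0]],
    [[0,0,0],[0,0,0]],
    [[0,0,0],[0,0,0]],
    [[0,0,0],[0,0,0]],
    [[0,0,0],[0,0,0]],
  ],
)

```text
clock: 22.88
ee_pos: [448.5, -374.5, 110.4]
tcp_rot: [[0.988, -0.156, 0.0], [-0.156, -0.988, -0.001], [0.0, 0.001, -1.0]]
ft_force: [-3.4, -1.2, 4.9]
gripper_width: 17.0
grasp_force: 60.3
```

Contact made. I'll release, rise and move clear.

Request:
servo_tool(
  motion=[
    [[0,0,0],[0,0,0]],
    [[0,0,0],[0,0,0]],
    [[0,0,0],[0,0,0]],
    [[0,0,0],[0,0,0]],
    [[0,0,0],[0,0,0]],
  ],
  claw=1,
)

```text
clock: 23.3
ee_pos: [448.4, -374.1, 109.8]
tcp_rot: [[0.988, -0.156, -0.0], [-0.156, -0.988, 0.0], [-0.0, -0.0, -1.0]]
ft_force: [0.1, 0.1, 0.2]
gripper_width: 76.4
grasp_force: 0.0
```

Request:
servo_tool(
  motion=[
    [[0,0,0],[0,0,0]],
    [[0,0,0],[0,0,0]],
    [[0,0,0.1],[0,0,0]],
    [[0,0,0.2],[0,0,0]],
    [[0,0,0.3],[0,0,0]],
  ],
)

```text
clock: 23.72
ee_pos: [447.7, -373.5, 169.0]
tcp_rot: [[0.988, -0.156, -0.003], [-0.156, -0.988, 0.002], [-0.003, -0.002, -1.0]]
ft_force: [-0.1, 0.3, -0.9]
gripper_width: 85.2
grasp_force: 0.0
```

Request:
servo_tool(
  motion=[
    [[0,0,0.3],[0,0,0]],
    [[0,0,0.3],[0,0,0]],
    [[0,0,0.3],[0,0,0]],
    [[0,0,0.2],[0,0,0]],
    [[0,0,0.1],[0,0,0]],
  ],
)

```text
clock: 24.13
ee_pos: [448.7, -374.4, 294.1]
tcp_rot: [[0.988, -0.156, 0.003], [-0.156, -0.988, -0.003], [0.004, 0.002, -1.0]]
ft_force: [-0.0, -0.2, 1.0]
gripper_width: 85.3
grasp_force: 0.0
```

Request:
servo_tool(
  motion=[
    [[0,0.3,0],[0,0,0]],
    [[0,0.35,0],[0,0,0]],
    [[0,0.35,0],[0,0,0]],
    [[0,0.35,0],[0,0,0]],
    [[0,0.35,0],[0,0,0]],
  ],
)

```text
clock: 24.55
ee_pos: [447.9, -202.7, 289.5]
tcp_rot: [[0.988, -0.156, -0.001], [-0.156, -0.988, 0.0], [-0.001, -0.0, -1.0]]
ft_force: [0.4, 0.1, 0.2]
gripper_width: 85.5
grasp_force: 0.0
```

Request:
servo_tool(
  motion=[
    [[0,0.35,0],[0,0,0]],
    [[0,0.35,0],[0,0,0]],
    [[0,0.3,0],[0,0,0]],
    [[0,0.2,0],[0,0,0]],
    [[0,0,0],[0,0,0]],
  ],
)

```text
clock: 24.97
ee_pos: [448.2, -81.2, 289.9]
tcp_rot: [[0.988, -0.153, 0.0], [-0.153, -0.988, 0.001], [0.0, -0.001, -1.0]]
ft_force: [-1.3, 0.4, -0.2]
gripper_width: 85.1
grasp_force: 0.0
```

Run:
```python
from h import *
print(state()["ee_pos"])
s=snap("scene","s8"); t=snap("top","t8")
k=lambda i,u,v:cv2.resize(i[v:v+100,u:u+80,::-1],(400,500),interpolation=cv2.INTER_CUBIC)
cv2.imwrite("pics/m8.png",np.hstack([k(s,140,170),k(t,400,195)]))
```

```text
[448.16319924 -81.23011086 289.91566502]
```

View pics/m8.png

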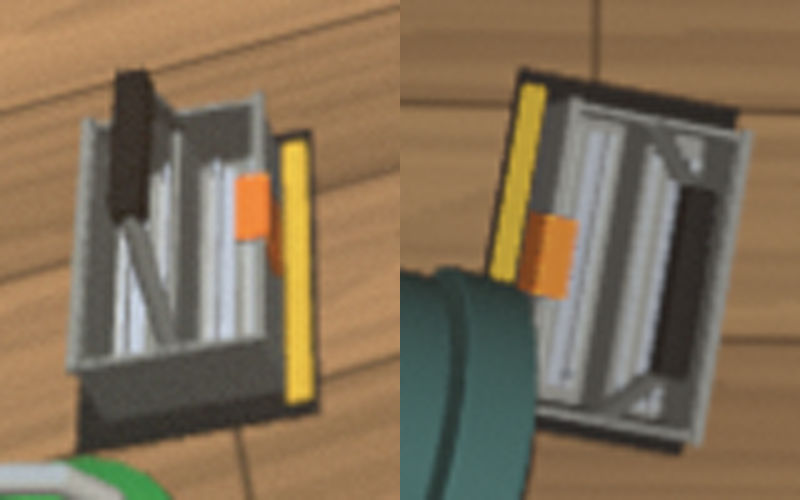

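The caddy stands square on the mat, pegs in and latch by the stripe. The rim corners in the top crop, (173,98), (350,133) and (297,442), agree with a centred pose to 1–2 mm.

```bash
python3 -c "
from plant import sign_off; print(sign_off())"
```

```text
the job is handed in; nothing more can be done
None
```

The lantern stands upright in the middle of the cork disc, and the caddy sits square in the middle of the mat with its pegs in and its latch on the yellow-stripe side, centred to about 1–2 mm by the pictures; I handed the job in at about 25 s.

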